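# Switch on and jog the drill's coolant pump

## Robot

A 6-joint arm with a two-finger parallel gripper is mounted at the origin on the work surface. World frame = base frame: x ahead of the robot, y to its left, z up, the work surface at z = 0. Lengths are in m, angles in rad, forces in N, time in s.
With the tool pointing down it reaches from about 0.4 to 0.825 m from the base axis. Payload 7 kg.
Tool frame: the origin (TCP) lies at the very end of the fingers, on their centre line; the grasp point (between the pads) lies 19 mm behind it; z points along the fingers, y is the line along which they close (so a half turn about z gives the same grasp; the last joint's range is limited). The gripper opens to 88 mm and grips with 3 to 60 N. Pads are 19 mm wide; open, the fingers measure 130 mm over their backs; the gripper's body (78 mm by 193 mm) begins 47 mm behind the grasp point.
Start: joints at [0.288, 0.359, 0.012, 0, -1.224, -0.288], TCP at [0.675, -0, 0.227] pointing down, gripper open.
Joint ranges: [-3.07, 3.07], [-1.43, 2.12], [-1.02, 1.25], [-3.03, 1.67], [-3.05, -0], [-3.03, 3.03]. Speed limits (rad/s): [2.39, 2.39, 3.01, 3.14, 3.14, 3.14].

## Interface

Orientations are given as [roll, pitch, yaw] about the fixed x, y, z axes, in that order (R = Rz(yaw) Ry(pitch) Rx(roll)).
In Python, from station import * gives the robot as it stands.
- The arm moves only by the tool servo_tool, never from a script. Its argument "moves" is a list of rows, each an object of numbers: "jaw": the opening, from 0 (shut) to 1 (fully open); "dx", "dy", "dz": the shift along the world's x, y, z in m; "roll": the turn about the world's z in degrees. A call has exactly 10 rows; each row shifts and turns the commanded pose from where the row before left it; what a row does not reach is not made up. A row lasts 1/8 s, in which the tool goes at most 62.5 mm and 10.7 degrees, less where a joint would pass 70% of its speed; a pose out of reach is approached as far as the arm can. A call with a gripper value outside its range is refused whole. The fingers move at their own pace and stop on an object; "newtons" is the grip in N (left out, the last holds). Time passes only in rows, so rows that do not move let the fingers close, or fill a call up. It gives the time, the measured TCP pose, the force, the opening and the grip force at its end, in the units of the state.
- get_state(): the state, without advancing time (a new reading comes with each control period).
- grab_frame(name): name is "scene" or "side" or "wrist"; returns (picture, depth): 420x560x3 uint8, red, green, blue; 420x560 float32, m along the optical axis (not along the pixel's ray), 0 where there is no reading.
- calibration(name): a dict with "intrinsics" (3x3 intrinsics, pixels), "R" (3x3) and "t" (3): a world point X has camera coordinates R X + t. Camera axes: x right, y down, z forward; pixel columns grow to the right and rows downward; lengths in m; the calibration is good to about 2 mm. A picture is of the moment at which its call begins: read the wrist's pose just before it. calibration takes no time and is no camera call; for the wrist camera it gives the pose at the moment of the call.
- job_done(): hands the job in; it is judged then, once.
The state is a dict: "t": time; "q": joint angles; "qd": joint speeds; "joint_efforts": joint torques, N m; "eef_pos": TCP position; "ee_rot": TCP orientation; "force": force on the tool from outside, world axes, zero at the start; "moment": the same for the moment, N m; "width": finger opening in m; "gripper_force": force on a finger pad.
Only numpy, scipy, OpenCV 4.12 (cv2) and the standard library are available. Lean on these libraries where they do the work, as an engineer would, in place of code of your own. Each camera call takes 0.05 s, during which the arm holds its last target. There are 200 camera calls.

## Task

Prime the coolant of the pillar drill at its grey control box, pressing with the closed fingertips: press down the raised, white-striped half of the orange rocker to switch the box fully on, then push the blue button fully in so that it stays in, and only then press the green button fully down and keep it down; the program finishes while the fingers still hold the green button down. Do not press the red or the black button, and do not pick up, push aside or knock over any of the loose things on and around the box.

Things in the scene. Friction and masses are not known exactly. Their poses are not given: they have to be found in the camera images.
- console: grey steel control box fixed to the bench, 250 (x) x 290 (y) x 75 mm high, flat level top; origin at the centre of its underside, at bench height; turned up to 0.3 rad. On top, fixed and squared up with it, two rows of three controls 85 to 88 mm apart: orange rocker, blue, green, red and black buttons, amber lamp (25 mm high); which is where changes from run to run.
- rocker_base: black rocker housing, 74 (x) x 48 (y) x 16 mm high, on the box's top face; origin at the centre of its underside. It has the same heading as the box. The rocker pivots over its centre, about its y axis, 22 mm above the origin.
- rocker (a joint): orange rocker of two flat halves, each 33 mm long (x) and 36 mm wide. 0 rad = off: the white-striped half (+x side, away from the robot) slopes up at 0.30 rad; 0.30 = fully on: the striped half is pressed level, its top 25 mm above the box's top face. Starts within 0.04 of off. Some 2 to 4 N on the striped half moves it; it stays where it is left.
- rocker_on (a point): point on the upper face of the rocker's striped half, on the stripe, 21 mm from the pivot: the place to press; it moves down some 6 mm from off to on. Only its position matters.
- blue (a joint): travel of the blue push button in m: 0 = out, 0.008 = fully in. It takes about 3 N to push and stays where it is left (no spring back); it starts within 0.0015 of out.
- blue_top (a point): centre of the top face of the blue button. The cap is 34 mm across and its top stands 24 mm above the box's top face when up; it goes straight down 8 mm.
- green_base: the green button with its round steel housing (50 mm across, 12 mm high) on the box's top face; origin at the centre of its underside.
- green (a joint): travel of the green spring button in m: 0 = up, 0.008 = fully down, which takes 6 N; it springs up when let go.
- green_top (a point): centre of the top face of the green button. The cap is 34 mm across and its top stands 24 mm above the box's top face when up; it goes straight down 8 mm.
- red (a joint): travel of the red stop button (cap 40 mm across in a yellow housing, top 24 mm above the box's top face) in m: 0 = up, 0.008 = down. To be left alone.
- black (a joint): travel of the black spring button (size as the green one) in m: 0 = up, 0.008 = down. To be left alone.
- bushing: loose brass bushing, 28 mm across, 22 mm high, standing on the black mat at the far edge of the control box; origin at the centre of its underside. A bystander.
- chuckkey: loose steel chuck key lying on the same black mat, 80 mm long, cross bar 70 mm, 13 mm thick; origin on its underside near the middle, x along its stem. A bystander.
- spraycan: loose blue and yellow spray can, 52 mm across, 150 mm tall, upright on the bench left of the box; origin at the centre of its base, z up. A bystander.
- billet: loose upright aluminium round, 40 mm across, 80 mm tall, on the bench right of the box; origin at the centre of its base. A bystander.
- tapcase: loose flat red case of taps, 110 x 70 x 28 mm, on the bench right of the box; origin at the centre of its underside. A bystander.
- arbor: loose stepped steel arbor, foot 36 mm across, 75 mm tall, upright on the bench left of the box; origin at the centre of its foot. A bystander.

How it is judged:
By the outcome, as a careful person would: the job done as asked, in the order asked, and still so for the second after the job is handed in, while the arm keeps its last pose, push and grip.
It also fails if it takes over 43 s, if anything falls off the work surface, if the arm or the gripper's body presses on something with over 40 N, if the wrist force passes 120 N, or if a joint passes its speed limit or range.

## Working session

There is one attempt and no reset: what is moved stays moved. The work goes in short steps, Python scripts to look and compute and a tool call to move; the robot and the scene stay as the last step left them, time stands still between calls to the robot, and variables do not carry over. Pictures are saved under pics/ and viewed, at most 10 in all, crops included, and the job is handed in when it is done.

Besides the shell and the picture viewer there is one more tool, called by a JSON object that holds its "method" and its "body". servo_tool: Moves the arm, as the interface text tells. Its arguments: {"type":"object","properties":{"moves":{"type":"array","items":{"type":"object","properties":{"jaw":{"type":"number"},"dx":{"type":"number"},"dy":{"type":"number"},"dz":{"type":"number"},"roll":{"type":"number"}}}},"newtons":{"type":"number"}},"required":["moves"]}

```bash
mkdir -p pics; ls; cat > h.py <<'E'
import numpy as np, cv2
from station import *
def snap(n,f):
    c=calibration(n); im,d=grab_frame(n); cv2.imwrite('pics/'+f+'.png',im[:,:,::-1]); np.savez('pics/'+f+'.npz',im=im,d=d,K=c['intrinsics'],R=c['R'],t=c['t']); return im,d,c
def cloud(d,c):
    K=np.array(c['intrinsics']);v,u=np.mgrid[:d.shape[0],:d.shape[1]]
    P=np.stack([(u-K[0,2])/K[0,0]*d,(v-K[1,2])/K[1,1]*d,d],-1)
    return (P-np.array(c['t']))@np.array(c['R'])
E
python3 - <<'E'
from h import *
for n in('scene','wrist','side'): snap(n,n+'0')
a=[cv2.imread(f'pics/{n}0.png') for n in('scene','wrist')]
s=get_state();print(s['eef_pos'],s['ee_rot'],s['t'],s['force'])
E
```

```text
pics
[ 6.74623054e-01 -2.70964572e-05  2.25861785e-01] [ 3.14032910e+00 -1.41597844e-04 -1.57085265e+00] 0.15 [-0.05104905  0.1666455  -0.45936217]
```

View pics/scene0.png

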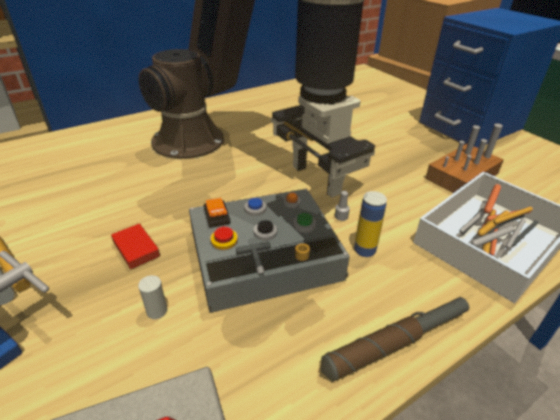

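View pics/wrist0.png

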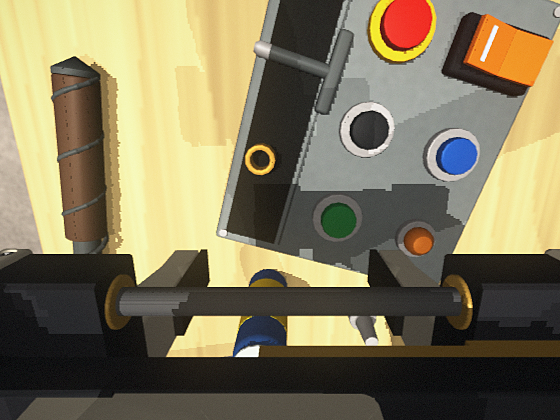

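View pics/side0.png

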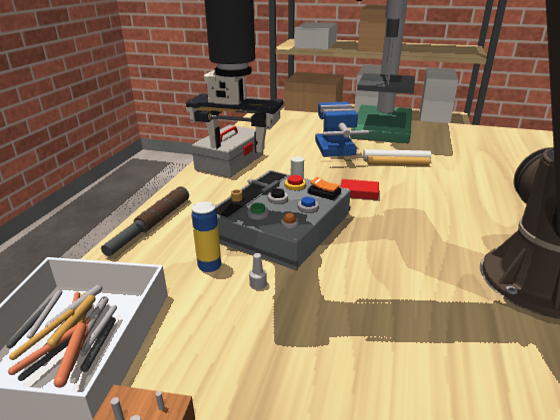

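The wrist view shows the rocker at (510,50) with its stripe at (488,45), blue at (455,155), green at (338,218), red at (405,22), black at (368,130) and the lamp at (418,238). The spray can and arbor stand just left of the box, on the green and lamp side.

```bash
cat > m.py <<'E'
from h import *
import sys
z=np.load(sys.argv[1]+'.npz');im=z['im'];d=z['d'];c={'intrinsics':z['K'],'R':z['R'],'t':z['t']}
P=cloud(d,c);hsv=cv2.cvtColor(im,cv2.COLOR_RGB2HSV)
K,R,t=z['K'],z['R'],z['t'];C=-R.T@t
def ray(u,v,h):
    r=R.T@np.linalg.inv(K)@[u,v,1];return C+r*(h-C[2])/r[2]
def blob(n,lo,hi,zt=None):
    m=cv2.inRange(hsv,lo,hi); 
    m[(d<=0)|(P[...,2]<.08)|(P[...,2]>.13)]=0
    N,L,S,cc=cv2.connectedComponentsWithStats(m)
    for k in np.argsort(-S[1:,4])[:2]+1:
        p=P[L==k];
        if len(p)<40: continue
        zt=np.percentile(p[:,2],80); top=p[p[:,2]>zt-.003]
        cn=max(cv2.findContours((L==k).astype(np.uint8),0,2)[0],key=len);(u,v),s,a=cv2.minAreaRect(cn)
        print(n,'px',cc[k].round(),S[k,4],'top',p[:,2].max().round(4),zt.round(4),'mean',top.mean(0).round(4),'ray',ray(u,v,zt).round(4))
blob('blue',(100,120,60),(125,255,255));blob('green',(50,100,30),(85,255,255));blob('red',(0,200,120),(4,255,255));blob('orange',(8,150,90),(20,255,255))
g=(d>0)&(P[...,2]>.065)&(P[...,2]<.085);print('boxtop z',np.median(P[g][:,2]))
# heading from the blob of box top (includes controls)
E
python3 m.py pics/wrist0; python3 m.py pics/scene0; python3 - <<'E'
from h import *
z=np.load('pics/wrist0.npz');P=cloud(z['d'],{'intrinsics':z['K'],'R':z['R'],'t':z['t']})
im=z['im'];d=z['d']
def at(u,v):return P[v-1:v+2,u-1:u+2].reshape(-1,3).mean(0).round(4)
for n,u,v in [('stripe',488,45),('stripe hi',494,30),('stripe lo',483,58),('black',368,130),('lamp',418,238),('nonstr',535,60)]:print(n,at(u,v))
m=((im.min(2)>215)&(P[...,2]>.09)&(P[...,2]<.13)).astype(np.uint8)
m[:, :470]=0;m[90:]=0
print('stripe px',m.sum(),P[m>0].mean(0))
E
```

```text
blue px [456. 155.] 1176 top 0.0998 0.0981 mean [ 0.5214 -0.0438  0.0975] ray [ 0.5237 -0.0445  0.0981]
blue px [242. 328.] 51 top 0.1289 0.121 mean [0.7238 0.1283 0.1237] ray [0.7188 0.1192 0.121 ]
green px [338. 220.] 958 top 0.1007 0.0993 mean [0.6261 0.0175 0.0987] ray [0.6269 0.016  0.0993]
red px [407.  22.] 1852 top 0.1013 0.0993 mean [ 0.5789 -0.1499  0.0986] ray [ 0.5793 -0.1488  0.0993]
orange px [508.  51.] 3665 top 0.1099 0.1049 mean [ 0.5156 -0.1333  0.1052] ray [ 0.4984 -0.1274  0.1049]
orange px [419. 241.] 593 top 0.1014 0.0993 mean [0.5448 0.0403 0.0987] ray [0.5476 0.0374 0.0993]
boxtop z 0.0750159671005953
blue px [105.  49.] 1981 top 0.13 0.1203 mean [-0.7746 -0.0352  0.1238] ray [-0.716  -0.0466  0.1203]
blue px [496. 112.] 913 top 0.13 0.1174 mean [0.5289 0.8699 0.1213] ray [0.5349 0.8203 0.1174]
green px [304. 219.] 142 top 0.1015 0.0994 mean [0.6288 0.0143 0.0988] ray [0.6337 0.0111 0.0994]
green px [554.  70.] 138 top 0.1297 0.117 mean [0.3892 1.4494 0.1208] ray [0.412  1.3974 0.117 ]
red px [223. 234.] 171 top 0.1018 0.0994 mean [ 0.5833 -0.1551  0.0987] ray [ 0.5858 -0.1557  0.0994]
orange px [215. 207.] 310 top 0.1098 0.1049 mean [ 0.5155 -0.1356  0.1051] ray [ 0.5026 -0.1332  0.1049]
orange px [302. 251.] 171 top 0.0988 0.0964 mean [ 0.7028 -0.0432  0.0962] ray [ 0.7087 -0.0474  0.0964]
boxtop z 0.07497702850735118
stripe [ 0.5155 -0.1321  0.1057]
stripe hi [ 0.5129 -0.1426  0.1061]
stripe lo [ 0.5178 -0.1227  0.1057]
black [ 0.6042 -0.0665  0.0984]
lamp [0.5486 0.0346 0.0986]
nonstr [ 0.4719 -0.1221  0.1004]
stripe px 158 [ 0.51518971 -0.13335905  0.1058505 ]
```

{"method": "servo_tool", "body": {"moves": [{"jaw": 0, "dx": -0.016, "dy": -0.0132, "dz": -0.008, "roll": 7.4}, {"jaw": 0, "dx": -0.016, "dy": -0.0132, "dz": -0.008, "roll": 7.4}, {"jaw": 0, "dx": -0.016, "dy": -0.0132, "dz": -0.008, "roll": 7.4}, {"jaw": 0, "dx": -0.016, "dy": -0.0132, "dz": -0.008, "roll": 7.4}, {"jaw": 0, "dx": -0.016, "dy": -0.0132, "dz": -0.008, "roll": 7.4}, {"jaw": 0, "dx": -0.016, "dy": -0.0132, "dz": -0.008, "roll": 7.4}, {"jaw": 0, "dx": -0.016, "dy": -0.0132, "dz": -0.008, "roll": 7.4}, {"jaw": 0, "dx": -0.016, "dy": -0.0132, "dz": -0.008, "roll": 7.4}, {"jaw": 0, "dx": -0.016, "dy": -0.0132, "dz": -0.008, "roll": 7.4}, {"jaw": 0, "dx": -0.014, "dy": -0.0132, "dz": -0.008, "roll": 7.4}], "newtons": 20}}

```text
t: 1.4
eef_pos: [0.5162, -0.1324, 0.1462]
ee_rot: [3.142, 0.0, -0.275]
force: [1.1, 1.0, -0.4]
width: 0.0006
gripper_force: 0.0
```

{"method": "servo_tool", "body": {"moves": [{"dx": 0.003, "dy": -0.001, "dz": -0.007, "jaw": 0}, {"dz": -0.007, "jaw": 0}, {"dz": -0.007, "jaw": 0}, {"dz": -0.007, "jaw": 0}, {"dz": -0.007, "jaw": 0}, {"dz": -0.003, "jaw": 0}, {"dz": -0.002, "jaw": 0}, {"dz": -0.002, "jaw": 0}, {"dz": -0.002, "jaw": 0}, {"dz": -0.002, "jaw": 0}]}}

```text
$.moves[0]: bad value
```

{"method": "servo_tool", "body": {"moves": [{"dx": 0.003, "dy": -0.001, "dz": -0.007, "roll": 0, "jaw": 0}, {"dx": 0, "dy": 0, "dz": -0.007, "roll": 0, "jaw": 0}, {"dx": 0, "dy": 0, "dz": -0.007, "roll": 0, "jaw": 0}, {"dx": 0, "dy": 0, "dz": -0.007, "roll": 0, "jaw": 0}, {"dx": 0, "dy": 0, "dz": -0.007, "roll": 0, "jaw": 0}, {"dx": 0, "dy": 0, "dz": -0.003, "roll": 0, "jaw": 0}, {"dx": 0, "dy": 0, "dz": -0.002, "roll": 0, "jaw": 0}, {"dx": 0, "dy": 0, "dz": -0.002, "roll": 0, "jaw": 0}, {"dx": 0, "dy": 0, "dz": -0.002, "roll": 0, "jaw": 0}, {"dx": 0, "dy": 0, "dz": -0.002, "roll": 0, "jaw": 0}]}}

```text
t: 2.65
eef_pos: [0.5205, -0.133, 0.1008]
ee_rot: [-3.141, -0.001, -0.279]
force: [1.0, -0.1, 2.4]
width: 0.0005
gripper_force: 1.1
```

{"method": "servo_tool", "body": {"moves": [{"dx": 0, "dy": 0, "dz": -0.001, "roll": 0, "jaw": 0}, {"dx": 0, "dy": 0, "dz": -0.001, "roll": 0, "jaw": 0}, {"dx": 0, "dy": 0, "dz": -0.001, "roll": 0, "jaw": 0}, {"dx": 0, "dy": 0, "dz": 0, "roll": 0, "jaw": 0}, {"dx": 0, "dy": 0, "dz": 0, "roll": 0, "jaw": 0}, {"dx": 0, "dy": 0, "dz": 0, "roll": 0, "jaw": 0}, {"dx": 0, "dy": 0, "dz": 0, "roll": 0, "jaw": 0}, {"dx": 0, "dy": 0, "dz": 0, "roll": 0, "jaw": 0}, {"dx": 0, "dy": 0, "dz": 0, "roll": 0, "jaw": 0}, {"dx": 0, "dy": 0, "dz": 0, "roll": 0, "jaw": 0}]}}

```text
t: 3.9
eef_pos: [0.5205, -0.1331, 0.1]
ee_rot: [-3.142, -0.002, -0.278]
force: [-6.7, 3.2, 24.7]
width: 0.0006
gripper_force: 12.0
```

The rocker is at its stop: tip at 0.100 m and 25 N. Next I lift, then go over to blue.

{"method": "servo_tool", "body": {"moves": [{"dx": 0, "dy": 0, "dz": 0.01, "roll": 0, "jaw": 0}, {"dx": 0, "dy": 0, "dz": 0.022, "roll": 0, "jaw": 0}, {"dx": 0.001, "dy": 0.03, "dz": 0, "roll": 0, "jaw": 0}, {"dx": 0.001, "dy": 0.03, "dz": 0, "roll": 0, "jaw": 0}, {"dx": 0, "dy": 0.0295, "dz": 0, "roll": 0, "jaw": 0}, {"dx": 0, "dy": 0, "dz": -0.01, "roll": 0, "jaw": 0}, {"dx": 0, "dy": 0, "dz": -0.01, "roll": 0, "jaw": 0}, {"dx": 0, "dy": 0, "dz": -0.005, "roll": 0, "jaw": 0}, {"dx": 0, "dy": 0, "dz": -0.004, "roll": 0, "jaw": 0}, {"dx": 0, "dy": 0, "dz": -0.003, "roll": 0, "jaw": 0}]}}

```text
t: 5.15
eef_pos: [0.5219, -0.044, 0.0973]
ee_rot: [3.141, 0.0, -0.28]
force: [-0.8, -0.4, 2.6]
width: 0.0002
gripper_force: 1.4
```

{"method": "servo_tool", "body": {"moves": [{"dx": 0, "dy": 0, "dz": -0.002, "roll": 0, "jaw": 0}, {"dx": 0, "dy": 0, "dz": -0.002, "roll": 0, "jaw": 0}, {"dx": 0, "dy": 0, "dz": -0.002, "roll": 0, "jaw": 0}, {"dx": 0, "dy": 0, "dz": -0.002, "roll": 0, "jaw": 0}, {"dx": 0, "dy": 0, "dz": 0, "roll": 0, "jaw": 0}, {"dx": 0, "dy": 0, "dz": 0, "roll": 0, "jaw": 0}, {"dx": 0, "dy": 0, "dz": 0, "roll": 0, "jaw": 0}, {"dx": 0, "dy": 0, "dz": 0, "roll": 0, "jaw": 0}, {"dx": 0, "dy": 0, "dz": 0, "roll": 0, "jaw": 0}, {"dx": 0, "dy": 0, "dz": 0, "roll": 0, "jaw": 0}]}}

```text
t: 6.4
eef_pos: [0.5222, -0.0436, 0.0909]
ee_rot: [3.141, -0.001, -0.279]
force: [-6.1, -1.6, 16.4]
width: 0.0005
gripper_force: 7.9
```

Blue is at its stop: 0.091 m and 16 N. Now I lift, turn back and go over green.

{"method": "servo_tool", "body": {"moves": [{"dx": 0, "dy": 0, "dz": 0.015, "roll": 0, "jaw": 0}, {"dx": 0, "dy": 0, "dz": 0.035, "roll": 0, "jaw": 0}, {"dx": 0.015, "dy": 0.0085, "dz": 0, "roll": -10, "jaw": 0}, {"dx": 0.015, "dy": 0.0085, "dz": 0, "roll": -10, "jaw": 0}, {"dx": 0.015, "dy": 0.0085, "dz": 0, "roll": -10, "jaw": 0}, {"dx": 0.015, "dy": 0.0085, "dz": 0, "roll": -10, "jaw": 0}, {"dx": 0.015, "dy": 0.0085, "dz": 0, "roll": -10, "jaw": 0}, {"dx": 0.015, "dy": 0.0085, "dz": 0, "roll": -10, "jaw": 0}, {"dx": 0.015, "dy": 0.0085, "dz": 0, "roll": -10, "jaw": 0}, {"dx": 0, "dy": 0, "dz": 0, "roll": -4, "jaw": 0}]}}

```text
t: 7.65
eef_pos: [0.6281, 0.0169, 0.1395]
ee_rot: [-3.141, 0.0, -1.574]
force: [0.4, -0.4, -0.1]
width: 0.0008
gripper_force: 0.0
```

```bash
python3 - <<'E'
from h import *
for n in('wrist','scene'):snap(n,n+'1')
print(get_state()['eef_pos'])
E
python3 m.py pics/wrist1;python3 m.py pics/scene1
```

```text
[0.62726688 0.0164678  0.13954069]
blue px [454. 143.] 2100 top 0.093 0.0912 mean [ 0.5213 -0.0439  0.0906] ray [ 0.5217 -0.0444  0.0912]
green px [291. 232.] 1594 top 0.1014 0.0992 mean [0.6257 0.0148 0.0987] ray [0.6265 0.0141 0.0992]
orange px [520.  10.] 1919 top 0.1072 0.1034 mean [ 0.4926 -0.1139  0.1028] ray [ 0.5086 -0.1129  0.1034]
orange px [412. 257.] 428 top 0.1006 0.099 mean [0.5399 0.0358 0.0984] ray [0.5444 0.0312 0.099 ]
boxtop z 0.07498937233116958
blue px [105.  49.] 1971 top 0.13 0.1203 mean [-0.7751 -0.0392  0.1236] ray [-0.7238 -0.0474  0.1203]
blue px [497. 112.] 880 top 0.1299 0.1174 mean [0.531  0.8696 0.1213] ray [0.5419 0.8225 0.1174]
green px [304. 219.] 140 top 0.1009 0.0994 mean [0.6291 0.0142 0.0988] ray [0.6323 0.0121 0.0994]
green px [554.  70.] 136 top 0.1299 0.1165 mean [0.3908 1.449  0.1219] ray [0.4118 1.4088 0.1165]
red px [223. 234.] 169 top 0.1014 0.0996 mean [ 0.5833 -0.1548  0.0989] ray [ 0.586  -0.1558  0.0996]
orange px [215. 207.] 389 top 0.1102 0.1054 mean [ 0.4795 -0.1251  0.1058] ray [ 0.504  -0.1332  0.1054]
orange px [302. 251.] 173 top 0.0991 0.0964 mean [ 0.7028 -0.0431  0.0962] ray [ 0.7087 -0.0474  0.0964]
boxtop z 0.07499158058664931
```

View pics/wrist1.png

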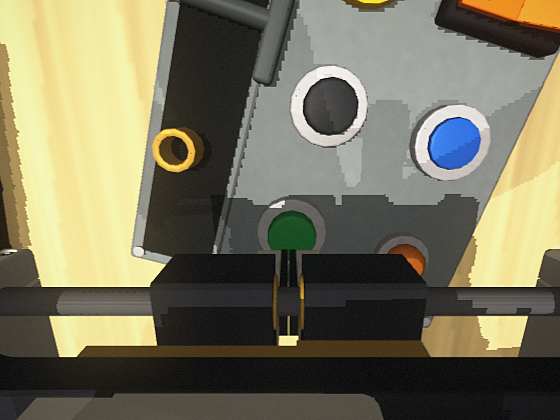

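View pics/scene1.png

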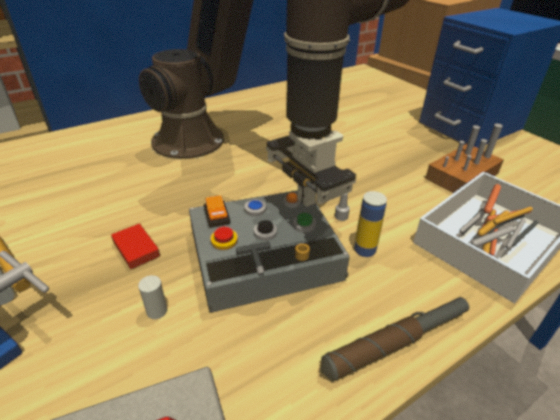

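The wrist view shows blue in (top at 0.091 m, (454,143)) and green at (291,232) below the fingertips. The scene view shows the near half of the rocker raised at (215,207), so it is on, and every loose thing in its place. Now I press green.

{"method": "servo_tool", "body": {"moves": [{"dx": 0, "dy": 0, "dz": -0.012, "roll": 0, "jaw": 0}, {"dx": 0, "dy": 0, "dz": -0.012, "roll": 0, "jaw": 0}, {"dx": 0, "dy": 0, "dz": -0.008, "roll": 0, "jaw": 0}, {"dx": 0, "dy": 0, "dz": -0.006, "roll": 0, "jaw": 0}, {"dx": 0, "dy": 0, "dz": -0.004, "roll": 0, "jaw": 0}, {"dx": 0, "dy": 0, "dz": -0.003, "roll": 0, "jaw": 0}, {"dx": 0, "dy": 0, "dz": -0.002, "roll": 0, "jaw": 0}, {"dx": 0, "dy": 0, "dz": -0.002, "roll": 0, "jaw": 0}, {"dx": 0, "dy": 0, "dz": -0.001, "roll": 0, "jaw": 0}, {"dx": 0, "dy": 0, "dz": 0, "roll": 0, "jaw": 0}]}}

```text
t: 9.0
eef_pos: [0.6269, 0.0159, 0.0912]
ee_rot: [-3.141, -0.0, -1.57]
force: [-7.3, 0.1, 14.3]
width: 0.0004
gripper_force: 6.9
```

{"method": "servo_tool", "body": {"moves": [{"dx": 0, "dy": 0, "dz": -0.0005, "roll": 0, "jaw": 0}, {"dx": 0, "dy": 0, "dz": 0, "roll": 0, "jaw": 0}, {"dx": 0, "dy": 0, "dz": 0, "roll": 0, "jaw": 0}, {"dx": 0, "dy": 0, "dz": 0, "roll": 0, "jaw": 0}, {"dx": 0, "dy": 0, "dz": 0, "roll": 0, "jaw": 0}, {"dx": 0, "dy": 0, "dz": 0, "roll": 0, "jaw": 0}, {"dx": 0, "dy": 0, "dz": 0, "roll": 0, "jaw": 0}, {"dx": 0, "dy": 0, "dz": 0, "roll": 0, "jaw": 0}, {"dx": 0, "dy": 0, "dz": 0, "roll": 0, "jaw": 0}, {"dx": 0, "dy": 0, "dz": 0, "roll": 0, "jaw": 0}]}}

```text
t: 10.25
eef_pos: [0.6269, 0.0158, 0.0912]
ee_rot: [-3.141, -0.0, -1.57]
force: [-7.8, 0.7, 17.0]
width: 0.0002
gripper_force: 8.4
```

Green is at its stop (17 N, above the 6 N it needs) and held, so I hand in.

```bash
python3 -c "
from station import *
print(job_done())"
```

```text
the job is handed in; nothing more can be done
None
```

I switched the rocker fully on, pushed the blue button in, and handed the job in at about 10 s with the fingers still holding green fully down; the loose things stood undisturbed in the last pictures, taken just before the green press.

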